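Balance-test the brim-press rocker arms

ROBOT

A 6-joint arm with a two-finger parallel gripper is mounted at the origin on the work surface. World frame = base frame: x ahead of the robot, y to its left, z up, the work surface at z = 0. Lengths are in m, angles in rad, forces in N, time in s.
With the tool pointing down it reaches from about 0.35 to 0.775 m from the base axis. Payload 7.3 kg.
Tool frame: the origin (TCP) lies on the mounting face of the last link; the fingertips stand 178 mm ahead of it and the grasp point (between the pads) lies 159 mm ahead of it (robot.tcp_to_tips is the distance from the TCP to the fingertips, in m); z points along the fingers, y is the direction in which the jaws open and shut (so a half turn about z gives the same grasp; the last joint's range is limited). The gripper opens to 92 mm and grips with 3 to 60 N. Pads are 19 mm wide; open, the fingers measure 130 mm over their backs; the gripper's body (75 mm by 190 mm) begins 47 mm behind the grasp point.
Start: joints at [1.044, 0.342, 1.524, -0, 1.275, -0.146], TCP at [0.195, 0.487, 0.405] pointing down, gripper open.
Joint ranges: [-2.53, 2.53], [-0.77, 2.02], [0.04, 2.7], [-1, 4.14], [0.28, 2.66], [-3.11, 3.11]. Speed limits (rad/s): [2.57, 2.57, 3.14, 3.14, 3.14, 3.14].

INTERFACE

Orientations are given as [roll, pitch, yaw] about the fixed x, y, z axes, in that order (R = Rz(yaw) Ry(pitch) Rx(roll)).
In Python, from cell import robot, viewer gives the robot as it stands.
- The arm moves only by the shell command python3 -m creep 'ROWS' [OPENING] [FORCE]. ROWS is JSON, a list that holds one entry, the list of rows, each a list of 6 numbers: the shift along the world's x, y, z in mm, then the turn, a rotation vector about the world's x, y, z in degrees. A call has 1 to 5 rows; each row shifts and turns the pose as measured when the row begins; what a row does not reach is not made up. A row lasts 1/12 s, in which the tool goes at most 41.7 mm and 7.16 degrees, less where a joint would pass 70% of its speed; a pose out of reach is approached as far as the arm can. A call with a gripper value outside its range is refused whole. OPENING is the closure, from -1 (fully open) to 1 (shut), set as the call begins (- or left out, the last holds). The fingers move at their own pace and stop on an object; FORCE is the grip in N (left out, the last holds). Time passes only in rows, so rows that do not move let the fingers close. It gives the time, the measured TCP pose, the force and the opening at its end, in the units of the state.
- robot.observe(): the state, without advancing time (a new reading comes with each control period).
- viewer.read_camera(name): name is "side" or "top"; returns the picture (384x512x3 uint8, blue, green, red); there is no depth.
- viewer.camera_model(name): a dict with "fx", "fy", "cx", "cy" (pixels), "pose" (4x4, takes a point from camera to world coordinates). Camera axes: x right, y up, looking along -z (the intrinsics and any distortion apply to the point x, -y, -z); pixel columns grow to the right and rows downward; lengths in m; the calibration is good to about 2 mm. A picture is of the moment at which its call begins. camera_model takes no time and is no camera call.
- robot.hand_in(): hands the job in, once; it reports no verdict.
The state is a dict: "time": time; "qpos": joint angles; "qvel": joint speeds; "joint_efforts": joint torques, N m; "tool_pos": TCP position; "tool_rot": TCP orientation; "contact_force": force on the tool from outside, world axes, zero at the start; "torque": the same for the moment, N m; "opening": finger opening in m.
Only numpy, scipy, OpenCV 4.12 (cv2) and the standard library are available. Lean on these libraries where they do the work, as an engineer would, in place of code of your own. Each camera call takes 0.05 s, during which the arm holds its last target. There are 200 camera calls.

TASK

One of the two arched rocker arms for the brim press is lopsided. Try them on the balancing stand by hanging an arm across the knife edge by the notch under its hub and letting go; stand the lopsided one upright on its feet in the grey reject tray, and leave the true one hanging level and still on the knife edge so that I can check it. Do not disturb the other tools, the bottle or the tin.

Things in the scene. Friction and masses are not known exactly. Their poses are not given: they have to be found in the camera images.
- rocker_a_hub (a point): Middle of the hub of a rocker arm (one of two alike): an aluminium bridge 202 long, 34 wide, 86 high (mm) on two feet. The hub is a block 40 long, 30 wide, 18 high at the top of the arch; this point is 77 above the soles. x along the arm, y across it (grip the 30 mm across y), z up. Under the hub an inverted-V notch runs across, apex 11 below this point, mouth 23 wide, faces 40 degrees from vertical.
- rocker_b_hub (a point): the second rocker arm, the same in every outward dimension and with the same point and axes as the first; exactly one of the two is lopsided.
- knife_edge (a point): Middle of the top of the steel knife edge of the balancing stand (fixed), 110 mm above the bench. The edge runs 18 mm along y, level, rounded to 1.5 mm radius, on a blade 3 mm thick above a post 14 by 18 mm. The arm hangs along x (either way round), its hub point then about 12 mm above this point. The dark foot is 110 (x) by 90 (y) by 14 mm high.
- tray_floor (a point): middle of the inner floor of the grey plastic reject tray (fixed to the bench), 5 mm above the bench; outside 250 (x) by 125 (y) by 30 mm high, walls 5 mm. An arm stands in it lengthwise along x.
- rocker_a: The first rocker arm, origin midway between its soles, 77 mm below its hub point, same axes. Feet: beech with a dark steel sole, diameter 34, height 35 mm, centres 84 mm either side of the middle. About 0.3 to 0.46 kg.
- rocker_b: The second rocker arm, origin as for the first. Exactly one arm, not always in the same place, hides a weight in one foot: hung on the knife edge by its notch it settles about 0.25 rad (14 degrees) down at the heavy end and stays hanging, and may be lifted off again; the true arm settles within 0.06 rad of level. Swinging dies out in about a second.
- stand: the balancing stand, origin at the middle of its underside, 110 mm below the knife edge, same axes.
- hammer: bystander: hammer lying on the bench, about 250 mm long, origin midway under it; leave alone.
- screwdriver: bystander: screwdriver lying between the stand and the tray, about 200 mm long; leave alone.
- pliers: bystander: red-handled pliers, 120 mm long, 16 mm high, lying beyond the outer ends of the rocker arms; leave alone.
- awl: bystander: awl with a dark wooden handle, 130 mm long, 28 mm high; leave alone.
- spray: bystander: amber bottle, diameter 64, height 130 mm, origin under its middle; leave alone.
- tin: bystander: flat round tin, diameter 60, height 35 mm; leave alone.
Not all that is in view belongs to the job. Leave any red or turquoise look-alike of the stand alone.

How it is judged:
At the end, for the whole second after the job is handed in: One arm hangs at rest on the knife edge by its notch (hub point within 7 mm of the edge across it, 12 mm along it, and 6 to 18 mm above it) and tilts less than 0.10 rad from level; the other stands at rest in the tray, upright within 0.10 rad (((x of rocker_a_hub in the frame of knife_edge between -0.007 and 0.007 m and y of rocker_a_hub in the frame of knife_edge between -0.012 and 0.012 m and z of rocker_a_hub in the frame of knife_edge between 0.006 and 0.018 m and angle between each of rocker_a_hub, rocker_b_hub's own z axis and vertical below 0.1 rad and contact force between rocker_a and stand above 0.5 N and linear speed of each of rocker_a, rocker_b below 0.03 m/s and angular speed of rocker_a below 0.2 rad/s and x of rocker_b_hub in the frame of tray_floor between -0.12 and 0.12 m and y of rocker_b_hub in the frame of tray_floor between -0.06 and 0.06 m and z of rocker_b_hub in the frame of tray_floor below 0.085 m) or (x of rocker_b_hub in the frame of knife_edge between -0.007 and 0.007 m and y of rocker_b_hub in the frame of knife_edge between -0.012 and 0.012 m and z of rocker_b_hub in the frame of knife_edge between 0.006 and 0.018 m and angle between each of rocker_b_hub, rocker_a_hub's own z axis and vertical below 0.1 rad and contact force between rocker_b and stand above 0.5 N and linear speed of each of rocker_b, rocker_a below 0.03 m/s and angular speed of rocker_b below 0.2 rad/s and x of rocker_a_hub in the frame of tray_floor between -0.12 and 0.12 m and y of rocker_a_hub in the frame of tray_floor between -0.06 and 0.06 m and z of rocker_a_hub in the frame of tray_floor below 0.085 m))); the robot touches nothing.
It fails at once if another tool, the bottle or the tin was knocked or moved more than 30 mm (distance of any of hammer, screwdriver, pliers, awl, spray, tin from where it was at the start of the episode above 0.03 m).
It also fails if it takes over 69 s, if anything falls off the work surface, if the arm or the gripper's body presses on something with over 40 N, if the wrist force passes 120 N, or if a joint passes its speed limit or range.

## Working session

There is one attempt and no reset: what is moved stays moved. The work goes in short steps, Python scripts to look and compute and a shell command to move; the robot and the scene stay as the last step left them, time stands still between calls to the robot, and variables do not carry over. Pictures are saved under pics/ and viewed, about 8 in all and at most 12, crops included, and the job is handed in when it is done.

```bash
ls; mkdir -p pics
python3 - <<'E'
from cell import robot, viewer
import cv2, numpy as np
for n in("side","top"):
    im=viewer.read_camera(n); cv2.imwrite(f"pics/{n}0.png",im)
    m=viewer.camera_model(n); print(n,{k:(np.round(v,4).tolist()) for k,v in m.items()})
print(robot.observe())
E
```

```text
pics
side {'fx': 477.0526, 'fy': 477.0526, 'cx': 256.2582, 'cy': 203.2726, 'pose': [[-0.9993, 0.0077, -0.036, 0.484], [-0.032, -0.6663, 0.745, 0.9137], [-0.0182, 0.7457, 0.6661, 0.858], [0.0, 0.0, 0.0, 1.0]]}
top {'fx': 404.6901, 'fy': 404.6901, 'cx': 253.137, 'cy': 192.4398, 'pose': [[-0.0068, 0.9913, -0.1312, 0.3867], [-0.9999, -0.0053, 0.0114, 0.078], [0.0107, 0.1313, 0.9913, 1.2503], [0.0, 0.0, 0.0, 1.0]]}
{'time': 0.1, 'qpos': array([ 1.04401301e+00,  3.42650742e-01,  1.52491622e+00,  1.35577569e-05,
        1.27540128e+00, -1.45984221e-01]), 'qvel': array([ 0.00056819, -0.00034586, -0.00299061, -0.00133986,  0.00032219,
       -0.00032369]), 'joint_efforts': array([ 8.90084448e-04, -4.32005775e+01, -2.44693494e+01,  7.17866071e-02,
        5.26628585e-02, -8.57454302e-05]), 'tool_pos': array([0.19503231, 0.48730133, 0.40411733]), 'tool_rot': array([-3.14023358e+00, -2.12928656e-04,  2.76078946e+00]), 'contact_force': array([ 0.22540318, -0.04681577, -0.33327928]), 'torque': array([ 0.05630621, -0.02111528, -0.00843491]), 'opening': 0.09199271032349704}
```

View pics/side0.png

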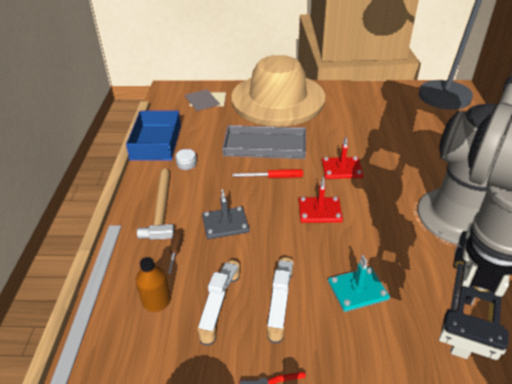

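View pics/top0.png

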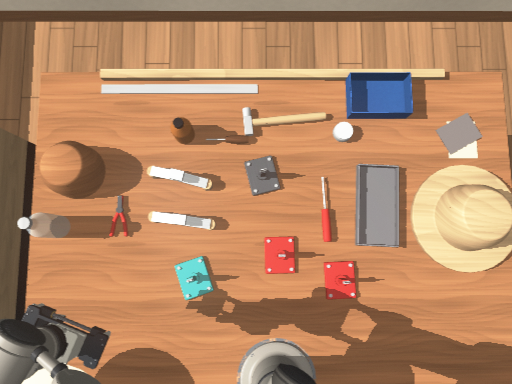

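The side view shows the grey stand at about (225,218), the arms at (218,300) and (281,298), and the tray at (264,142). In the top view the stand is at (263,175), the arms at (180,177) and (182,220), and the tray at (377,205). I'll zoom in on both views.

```bash
cat > h.py <<'E'
import numpy as np, cv2
from cell import robot, viewer
def ray(n,u,v):
    m=viewer.camera_model(n); P=np.array(m["pose"])
    d=P[:3,:3]@np.array([(u-m["cx"])/m["fx"],-(v-m["cy"])/m["fy"],-1.]); return P[:3,3],d/np.linalg.norm(d)
def plane(n,u,v,z):
    o,d=ray(n,u,v); return o+d*(z-o[2])/d[2]
def tri(s,t):
    o1,d1=ray("side",*s); o2,d2=ray("top",*t)
    k=np.linalg.lstsq(np.c_[d1,-d2],o2-o1,rcond=None)[0]
    a,b=o1+k[0]*d1,o2+k[1]*d2; return np.round((a+b)/2,4),round(np.linalg.norm(a-b),4)
def proj(n,p):
    m=viewer.camera_model(n); P=np.array(m["pose"]); c=P[:3,:3].T@(np.array(p)-P[:3,3])
    return m["cx"]-m["fx"]*c[0]/c[2], m["cy"]+m["fy"]*c[1]/c[2]
def crop(im,u0,v0,w,h,k): # labelled zoom
    c=cv2.resize(im[v0:v0+h,u0:u0+w],None,fx=k,fy=k,interpolation=cv2.INTER_CUBIC)
    for u in range(-(-u0//20)*20,u0+w,20):
        cv2.line(c,((u-u0)*k,0),((u-u0)*k,6),(0,0,255),1); cv2.putText(c,str(u),((u-u0)*k,16),0,.35,(0,0,255),1)
    for v in range(-(-v0//20)*20,v0+h,20):
        cv2.line(c,(0,(v-v0)*k),(6,(v-v0)*k),(0,0,255),1); cv2.putText(c,str(v),(8,(v-v0)*k+4),0,.35,(0,0,255),1)
    return c
E
python3 - <<'E'
from h import *
s=cv2.imread("pics/side0.png"); t=cv2.imread("pics/top0.png")
cv2.imwrite("pics/c1.png",np.hstack([crop(s,190,180,120,170,3),crop(t,142,145,145,170,3)][:2]))
for n,im,box in(("side",s,(190,250,110,100)),("top",t,(140,155,80,80)),):
    u0,v0,w,h=box; sub=im[v0:v0+h,u0:u0+w]
    # white-ish aluminium + beech: not the red-brown bench
    hsv=cv2.cvtColor(sub,cv2.COLOR_BGR2HSV); m=((hsv[...,2]>165)).astype(np.uint8)
    k,_,st,ce=cv2.connectedComponentsWithStats(m)
    for i in range(1,k):
        if st[i,4]>80:
            ys,xs=np.where(_==i); print(n,st[i],cv2.minAreaRect(np.c_[xs+u0,ys+v0].astype(np.float32)))
sub=t[150:260,345:410];
E
```

```text
side [ 26   0  11  19 103] ((221.08909606933594, 259.10888671875), (9.552356719970703, 18.70669937133789), 5.710592269897461)
side [  34    0   39  100 1582] ((246.18267822265625, 300.6704406738281), (33.64518737792969, 101.04466247558594), 6.892423629760742)
side [86  0 19  7 86] ((285.0, 253.0), (6.0, 18.0), 90.0)
side [  70    0   40  100 2113] ((279.5, 299.5), (99.0, 39.0), 90.0)
side [ 89   8  18  12 118] ((288.12066650390625, 262.94830322265625), (16.89827537536621, 9.841853141784668), 21.801406860351562)
side [ 34  11  15  19 155] ((233.16175842285156, 269.1029357910156), (18.178848266601562, 13.548388481140137), 59.036251068115234)
side [   6   22   32   72 1104] ((210.78184509277344, 307.2304382324219), (19.092145919799805, 71.80168914794922), 13.448614120483398)
top [   0    0   80   80 5883] ((179.5, 194.5), (79.0, 79.0), 90.0)
```

View pics/c1.png

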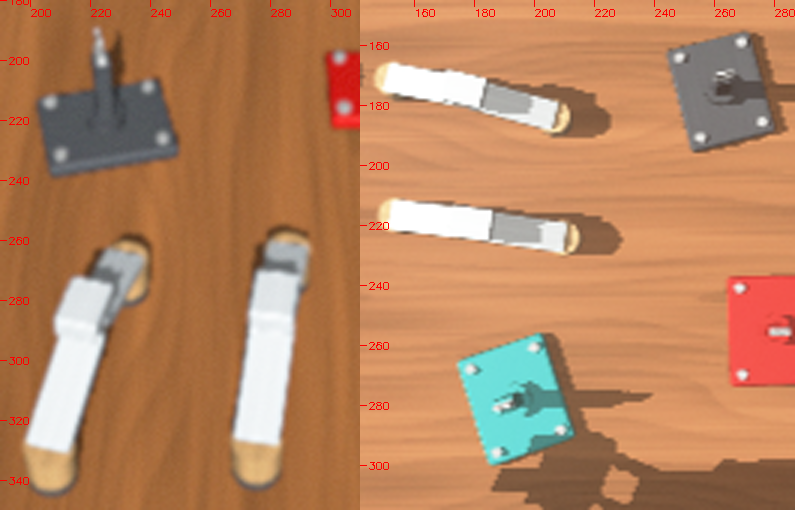

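The crop shows the grey knife tip at side (222,190). The hub centres are at about side (216,281) and (281,278). The arm ends show clearly from above: far arm (147,171) to (211,184), near arm (147,217) to (215,228). Next I'll compute positions.

Run:
```python
from h import *
s=cv2.imread("pics/side0.png"); t=cv2.imread("pics/top0.png")
p=lambda *a:np.round(plane(*a),4)
for nm,L,R,hs in (("far",(147.3,170.5),(211.7,184.5),(216,281)),("near",(148,216),(215,228),(281,278))):
    a,b=p("top",*L,.035),p("top",*R,0.0); d=a-b
    print(nm,a,b,"len",np.linalg.norm(d[:2]),"yaw",np.degrees(np.arctan2(d[1],d[0])),"mid",(a+b)/2)
    print("  hub by side plane .086",p("side",*hs,.086), "mid hubtop projected top", np.round(proj("top",[*((a+b)/2)[:2],.086]),1),"side",np.round(proj("side",[*((a+b)/2)[:2],.086]),1))
B=[p("top",*q,.015) for q in((248.7,164),(269,159),(255.3,190.7),(276,185.3))]
Bs=[p("side",190+q[0]/3,180+q[1]/3,.015) for q in((50,102),(148,86),(61,154),(163,139))]
for X in(B,Bs):
    m=np.mean(X,0);print("bolts",m,"tip proj side",np.round(proj("side",[*m[:2],.11]),1),"top",np.round(proj("top",[*m[:2],.11]),1))
d=B[0]+B[1]-B[2]-B[3];print("stand yaw",np.degrees(np.arctan2(d[1],d[0])))
d=B[0]-B[1]+B[2]-B[3];print(" via short",np.degrees(np.arctan2(-d[0],d[1])))
for q in((359,165),(398,165),(398,246),(357,246)): print("tray rim",p("top",*q,.03))
print("bottle cap top",p("top",178.5,124,.13),"base side",p("side",155,303,0.0), "pliers",p("top",119,216,.01))
# triangulated
print(tri((222.3,190),(263.5,171)))
```

```text
far [0.6166 0.3856 0.035 ] [0.5779 0.1928 0.    ] len 0.19664569662212292 yaw 78.65006848424888 mid [0.59725 0.2892  0.0175 ]
  hub by side plane .086 [0.6009 0.2912 0.086 ] mid hubtop projected top [175.9 173.7] side [217.9 280.2]
near [0.478  0.3797 0.035 ] [0.4424 0.1817 0.    ] len 0.20117494873865382 yaw 79.80723832061143 mid [0.4602 0.2807 0.0175]
  hub by side plane .086 [0.4672 0.2811 0.086 ] mid hubtop projected top [178.  220.7] side [284.4 277.9]
bolts [0.605525 0.035175 0.015   ] tip proj side [223.4 191.5] top [263.3 168.9]
bolts [0.606925 0.03545  0.015   ] tip proj side [222.8 191.6] top [263.2 168.4]
stand yaw 13.655519305284846
 via short 14.131366423441339
tray rim [ 0.6317 -0.2625  0.03  ]
tray rim [ 0.6311 -0.3831  0.03  ]
tray rim [ 0.3838 -0.3697  0.03  ]
tray rim [ 0.3846 -0.2463  0.03  ]
bottle cap top [0.7329 0.2766 0.13  ] base side [0.7425 0.2855 0.    ] pliers [0.4804 0.4743 0.01  ]
(array([0.6034, 0.0348, 0.1136]), np.float64(0.0092))
```

```bash
python3 -m creep '[[[27,-20,0,0,0,-7.1],[27,-20,0,0,0,-7.1],[27,-20,0,0,0,-7.1],[27,-20,0,0,0,-7.1],[27,-20,0,0,0,-7.1]]]' -1; python3 -m creep '[[[27,-20,-10,0,0,-7.1],[27,-20,-10,0,0,-7.1],[27,-20,-10,0,0,-7.1],[27,-20,-10,0,0,-7.1],[27,-20,-10,0,0,-7.1]]]'
```

```text
time: 0.52
tool_pos: [0.3288, 0.3865, 0.402]
tool_rot: [-3.137, -0.002, 2.137]
contact_force: [0.2, 0.4, 0.4]
opening: 0.0915
time: 0.93
tool_pos: [0.4694, 0.2805, 0.3513]
tool_rot: [-3.139, -0.003, 1.512]
contact_force: [0.6, 0.9, 0.2]
opening: 0.0918
```

```bash
python3 -m creep '[[[-5,1,-30,0,0,-6.6],[0,0,-30,0,0,0],[0,0,-25,0,0,0],[0,0,-17,0,0,0],[0,0,-8,0,0,0]]]'
python3 - <<'E'
from h import *
s=viewer.read_camera("side"); cv2.imwrite("pics/c2.png",crop(s,200,180,160,170,3)); print(robot.observe()["tool_pos"],robot.observe()["tool_rot"])
E
```

```text
time: 1.35
tool_pos: [0.4703, 0.2746, 0.2352]
tool_rot: [3.141, -0.003, 1.371]
contact_force: [-0.3, -0.6, 0.6]
opening: 0.0919
[0.46995795 0.27447668 0.23435162] [-3.13998549e+00 -1.48433621e-03  1.37138919e+00]
```

View pics/c2.png

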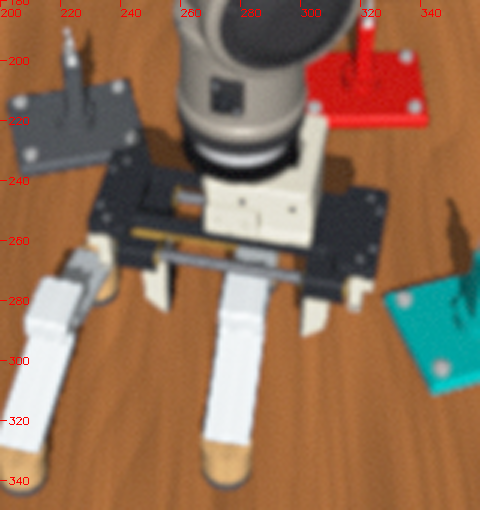

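The fingers, at about side columns 253 and 304, straddle the near arm's hub at about (280,278). I'll shift slightly and close.

```bash
python3 -m creep '[[[-2,6,6,0,0,1],[0,0,0,0,0,0],[0,0,0,0,0,0],[0,0,0,0,0,0],[0,0,0,0,0,0]]]' 1 35;python3 -m creep '[[[0,0,0,0,0,0],[0,0,0,0,0,0],[0,0,0,0,0,0]]]'
```

```text
time: 1.82
tool_pos: [0.4684, 0.2824, 0.2446]
tool_rot: [3.139, -0.004, 1.393]
contact_force: [-0.0, 0.4, -0.1]
opening: 0.0629
time: 2.07
tool_pos: [0.4687, 0.2828, 0.2466]
tool_rot: [3.136, -0.006, 1.393]
contact_force: [-0.1, -0.3, 0.5]
opening: 0.0428
```

```bash
python3 -m creep '[[[0,0,-4,0,0,0],[0,0,0,0,0,0],[0,0,0,0,0,0],[0,0,0,0,0,0]]]';python3 -m creep '[[[0,0,15,0,0,0],[0,0,30,0,0,0],[0,0,30,0,0,0],[0,0,30,0,0,0],[0,0,0,0,0,0]]]'
```

```text
time: 2.4
tool_pos: [0.4685, 0.2827, 0.2423]
tool_rot: [3.136, -0.007, 1.393]
contact_force: [-0.5, -0.9, 3.3]
opening: 0.0301
time: 2.82
tool_pos: [0.4667, 0.2815, 0.3457]
tool_rot: [-3.135, 0.002, 1.392]
contact_force: [1.8, 1.3, -2.6]
opening: 0.0304
```

```bash
python3 -m creep '[[[10,-17,20,0,0,-7],[14,-25,15,0,0,-7],[14,-25,0,0,0,-7],[14,-25,0,0,0,-7],[14,-25,0,0,0,-7]]]';python3 -m creep '[[[14,-25,0,0,0,-7],[14,-25,0,0,0,-7],[14,-25,0,0,0,-7],[14,-25,0,0,0,-7],[8,-12,0,0,0,-3]]]'; python3 -m creep '[[[0,0,0,0,0,0]]]'
```

```text
time: 3.23
tool_pos: [0.5307, 0.1647, 0.3778]
tool_rot: [-3.129, 0.004, 0.771]
contact_force: [1.0, 1.4, -4.1]
opening: 0.03
time: 3.65
tool_pos: [0.5969, 0.0441, 0.3688]
tool_rot: [-3.126, 0.015, 0.209]
contact_force: [-1.0, -0.6, -2.6]
opening: 0.0298
time: 3.73
tool_pos: [0.598, 0.0411, 0.3666]
tool_rot: [-3.126, 0.018, 0.203]
contact_force: [0.6, -0.1, -4.6]
opening: 0.0299
```

```bash
python3 -m creep '[[[6,-4,-15,-0.7,-0.8,2.3],[2,-2,-20,0,0,0],[0,0,-10,0,0,0],[0,0,0,0,0,0]]]'
python3 - <<'E'
from h import *
s=viewer.read_camera("side"); t=viewer.read_camera("top"); cv2.imwrite("pics/c3.png",np.hstack([crop(s,150,120,130,150,3),crop(t,205,100,130,150,3)]))
o=robot.observe();print(o["tool_pos"],o["tool_rot"])
E
```

```text
time: 4.07
tool_pos: [0.6051, 0.0342, 0.3141]
tool_rot: [-3.139, 0.014, 0.246]
contact_force: [0.1, 0.5, -3.3]
opening: 0.0301
[0.60542013 0.03437457 0.31624969] [-3.13961366  0.01155755  0.24622666]
```

View pics/c3.png

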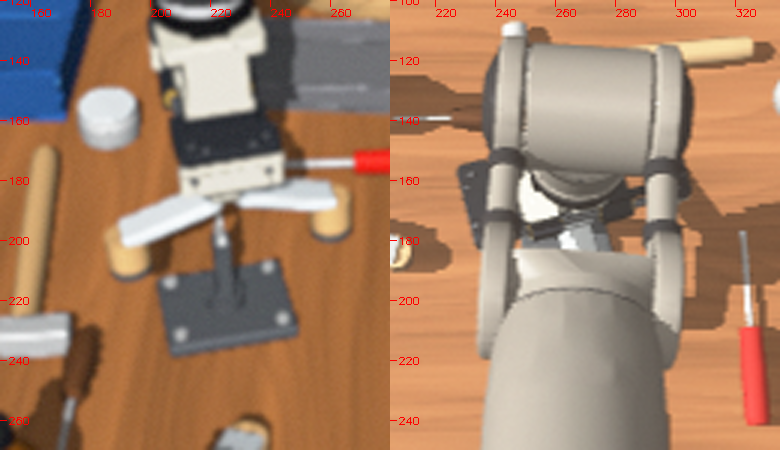

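The side view shows the knife tip at (222,191) and the feet bottoms at (193,213) and (260,201). I'll use those to work out the arm's midpoint.

Run:
```python
from h import *
for z in(.07,.0735,.077):
    a,b=plane("side",192.8,213.3,z),plane("side",260.,201,z); d=a-b
    m=(a+b)/2+np.array([0,-.017,0]); print(z,np.linalg.norm(d),np.degrees(np.arctan2(d[1],d[0])),m)
for dx in(-6,0,6):
  print(dx,proj("side",np.array([.6055,.0352,.122])+dx/1e3*np.array([.97,.24,0])))
print(tri((222.3,190),(263,170)), plane("side",222.3,190,.11))
```

```text
0.07 0.16890588151590202 16.149709765345623 [0.59860094 0.03016409 0.07      ]
0.0735 0.16815567007709473 16.14970976534561 [0.59809193 0.03401295 0.0735    ]
0.077 0.1674054586382874 16.149709765345595 [0.59758292 0.03786181 0.077     ]
-6 (np.float64(225.52498986050483), np.float64(187.36138685618698))
0 (np.float64(223.0682546503072), np.float64(187.729055941634))
6 (np.float64(220.60782408060277), np.float64(188.09727806570095))
(array([0.6046, 0.0363, 0.1151]), np.float64(0.0063)) [0.60863242 0.02950055 0.11      ]
```

```bash
python3 -m creep '[[[5,1,-10,0,-0.6,0],[0,0,-5,0,0,0],[0,0,0,0,0,0]]]'
python3 - <<'E'
from h import *
s=viewer.read_camera("side"); cv2.imwrite("pics/c4.png",crop(s,180,165,100,75,8))
o=robot.observe();print(o["tool_pos"],o["tool_rot"])
E
```

```text
time: 4.42
tool_pos: [0.6105, 0.0368, 0.3028]
tool_rot: [3.14, -0.001, 0.249]
contact_force: [-0.5, -0.1, -3.8]
opening: 0.0302
[0.61052514 0.03682189 0.30322853] [ 3.14033992e+00 -1.87544278e-03  2.48911730e-01]
```

View pics/c4.png

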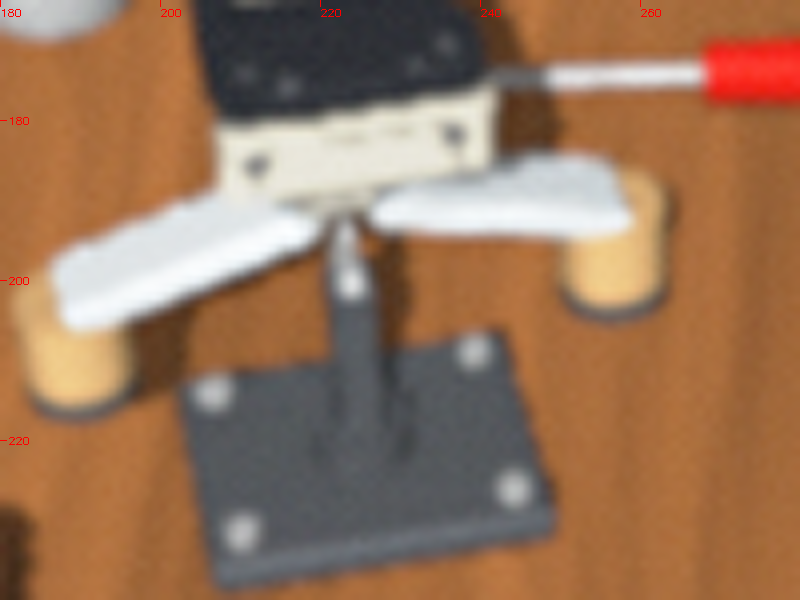

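The notch mouth spans columns 220.3 to 226.5 and the knife is at 223.1, so it is centred to about 1–2 mm. I'll lower it now.

```bash
python3 -m creep '[[[0,0,-5,0,0,0],[0,0,-4,0,0,0],[0,0,-3,0,0,0],[0,0,0,0,0,0]]]';python3 -m creep '[[[0,0,-2,0,0,0],[0,0,-1,0,0,0]]]'
```

```text
time: 4.8
tool_pos: [0.6103, 0.0373, 0.2925]
tool_rot: [3.139, -0.004, 0.25]
contact_force: [-0.4, 0.4, -4.4]
opening: 0.0299
time: 4.97
tool_pos: [0.6103, 0.0372, 0.2896]
tool_rot: [3.139, -0.005, 0.25]
contact_force: [-0.0, -0.1, -4.0]
opening: 0.0306
```

```bash
python3 -m creep '[[[0,0,-2,0,0,0],[0,0,-1,0,0,0]]]';python3 -m creep '[[[0,0,-2,0,0,0],[0,0,-1,0,0,0]]]'
```

```text
time: 5.13
tool_pos: [0.6103, 0.037, 0.2881]
tool_rot: [3.139, -0.006, 0.25]
contact_force: [-4.1, -1.0, 5.5]
opening: 0.0298
time: 5.3
tool_pos: [0.6099, 0.0371, 0.2882]
tool_rot: [3.138, -0.007, 0.25]
contact_force: [-2.8, -0.2, 1.0]
opening: 0.0302
```

```bash
python3 -m creep '[[[-1,0,0,0,0,0],[0,0,0,0,0,0]]]' 0.2;python3 -m creep '[[[0,0,0,0,0,0],[0,0,0,0,0,0],[0,0,0,0,0,0],[0,0,0,0,0,0],[0,0,0,0,0,0]]]' -0.3; python3 -m creep '[[[0,0,0,0,0,0],[0,0,0,0,0,0],[0,0,0,0,0,0],[0,0,0,0,0,0],[0,0,0,0,0,0]]]'
python3 - <<'E'
from h import *
s=viewer.read_camera("side"); cv2.imwrite("pics/c5.png",crop(s,170,150,120,90,6))
o=robot.observe();print(o["tool_pos"],o["tool_rot"])
E
```

```text
time: 5.47
tool_pos: [0.6091, 0.037, 0.2895]
tool_rot: [3.137, -0.01, 0.25]
contact_force: [-0.1, 1.1, 1.1]
opening: 0.0358
time: 5.88
tool_pos: [0.6099, 0.0369, 0.2902]
tool_rot: [3.136, -0.013, 0.25]
contact_force: [0.2, 1.3, 0.7]
opening: 0.0592
time: 6.3
tool_pos: [0.61, 0.0369, 0.2899]
tool_rot: [3.136, -0.013, 0.25]
contact_force: [0.1, -0.1, -0.3]
opening: 0.0599
[0.60999063 0.03687639 0.28988785] [ 3.13636458 -0.01260816  0.24964516]
```

View pics/c5.png

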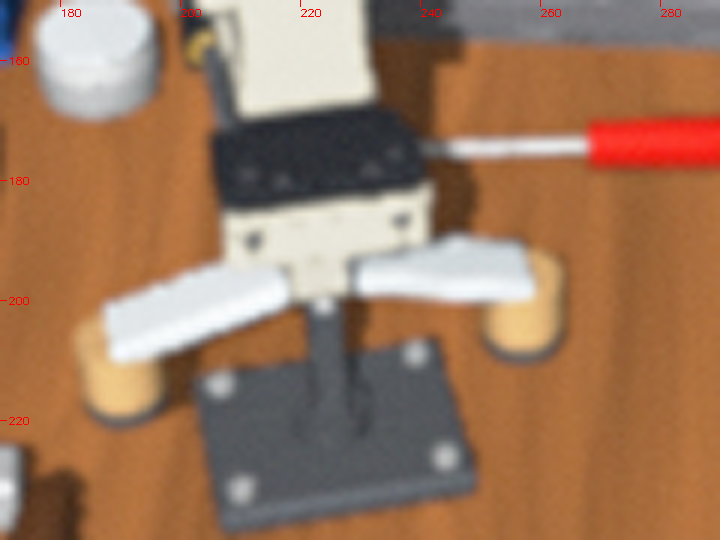

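The arm hangs nearly level; its feet bottoms are at about (190,220.5) and (257,210). I'll lift clear and measure the tilt.

```bash
python3 -m creep '[[[0,0,10,0,0,0],[0,0,20,0,0,0],[0,0,35,0,0,0],[0,0,35,0,0,0],[0,0,20,0,0,0]]]' -1;python3 -m creep '[[[0,25,0,0,0,5],[0,40,0,0,0,7],[0,40,0,0,0,7],[0,40,0,0,0,7],[0,40,0,0,0,7]]]';python3 -m creep '[[[0,40,0,0,0,7],[0,20,0,0,0,7],[0,0,0,0,0,7],[0,0,0,0,0,7],[0,0,0,0,0,3]]]'
python3 - <<'E'
from h import *
s=viewer.read_camera("side"); t=viewer.read_camera("top"); cv2.imwrite("pics/c6.png",np.hstack([crop(s,170,150,120,110,3),crop(t,205,120,130,110,3)]))
m=cv2.inRange(cv2.cvtColor(s,cv2.COLOR_BGR2HSV),(12,60,150),(25,180,255))[180:240,170:285]
n,_,st,ce=cv2.connectedComponentsWithStats(m)
for i in range(1,n):
    if st[i,4]>30: print(st[i]+[170,180,0,0,0],ce[i]+[170,180])
o=robot.observe();print(o["tool_pos"],o["tool_rot"])
E
```

```text
time: 6.77
tool_pos: [0.6079, 0.037, 0.4104]
tool_rot: [3.141, 0.0, 0.25]
contact_force: [1.5, -0.5, 1.0]
opening: 0.088
time: 7.18
tool_pos: [0.6082, 0.2194, 0.4248]
tool_rot: [3.129, -0.017, 0.831]
contact_force: [2.0, -0.2, 0.8]
opening: 0.0917
time: 7.6
tool_pos: [0.6042, 0.2932, 0.4291]
tool_rot: [3.127, -0.022, 1.396]
contact_force: [0.1, 0.7, -0.3]
opening: 0.0921
[ 213  180   72   60 1870] [266.63529412 215.11925134]
[170 188  29  10 135] [185.34814815 192.68148148]
[170 202  37  38 606] [190.74587459 224.36138614]
[0.60441254 0.29249999 0.42921944] [ 3.1271776  -0.02222595  1.38881919]
```

View pics/c6.png

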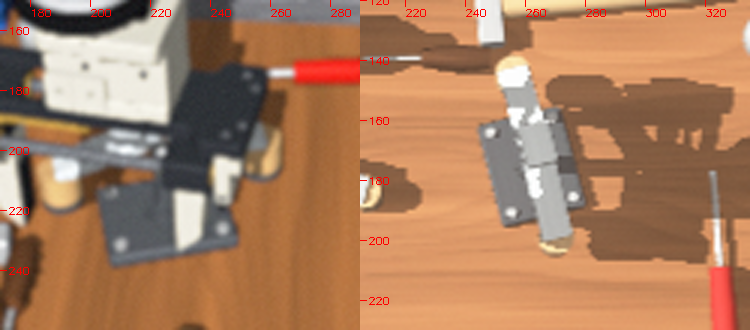

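The arm still hangs on the edge. It lies from (256,142) to (270,203) in the top view, and its feet are at (188,220) and (256,210) in the side view. Next I'll compare those with the projections for tilt values.

Run:
```python
from h import *
ux=np.array([np.cos(.247),np.sin(.247),0]); z=np.array([0,0,1.]); h=np.array([.6065,.0355,.122])
for t in(-.25,-.06,0,.06,.25):
    a=np.cos(t)*ux-np.sin(t)*z; n=np.sin(t)*ux+np.cos(t)*z
    print(t,[np.round(proj("side",h+k*.084*a-.077*n+[0,.017,0]),1) for k in(1,-1)])
```

```text
-0.25 [array([182.6, 215.6]), array([248.8, 217.3])]
-0.06 [array([188.4, 220.1]), array([255.2, 212.3])]
0 [array([190.4, 221.4]), array([257. , 210.6])]
0.06 [array([192.6, 222.5]), array([258.7, 208.8])]
0.25 [array([199.9, 225.3]), array([263.3, 202.7])]
```

The match is tilt 0 to −0.03 rad, so the hanging arm is the true one and the far arm goes to the tray. I'll go down on it.

```bash
python3 -m creep '[[[-3,-2,-35,-0.5,0.5,-0.6],[0,0,-40,0,0,0],[0,0,-40,0,0,0],[0,0,-30,0,0,0],[0,0,-15,0,0,0]]]' -1;python3 -m creep '[[[0,0,-8,0,0,0],[0,0,0,0,0,0]]]'
python3 - <<'E'
from h import *
s=viewer.read_camera("side"); cv2.imwrite("pics/c7.png",crop(s,130,190,170,160,3))
o=robot.observe();print(o["tool_pos"],o["tool_rot"],o["contact_force"])
E
```

```text
time: 8.12
tool_pos: [0.6013, 0.2889, 0.2742]
tool_rot: [3.118, -0.021, 1.363]
contact_force: [0.1, -0.4, -0.5]
opening: 0.0919
time: 8.28
tool_pos: [0.6006, 0.2878, 0.2619]
tool_rot: [3.124, -0.017, 1.358]
contact_force: [-0.6, 0.6, -0.3]
opening: 0.0917
[0.60083835 0.28790252 0.26305345] [ 3.1226888  -0.01775704  1.35823535] [ 0.16602335 -0.9192416  -0.10168329]
```

View pics/c7.png

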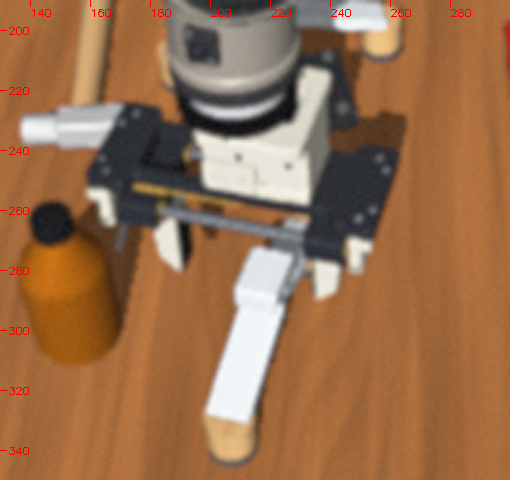

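The fingers straddle the far hub at (218,275) and the bottle at (152,285) is clear. I'll correct, go down and close.

```bash
python3 -m creep '[[[-4,2,-8,-0.8,1.2,0.9],[0,0,-8,0,0,0],[0,0,-4,0,0,0],[0,0,0,0,0,0],[0,0,0,0,0,0]]]' 0.2 35;python3 -m creep '[[[0,0,0,0,0,0],[0,0,0,0,0,0]]]'
```

```text
time: 8.75
tool_pos: [0.5981, 0.2905, 0.2475]
tool_rot: [3.133, -0.003, 1.373]
contact_force: [0.0, 0.6, 0.5]
opening: 0.0631
time: 8.92
tool_pos: [0.5984, 0.2907, 0.2484]
tool_rot: [3.132, -0.004, 1.373]
contact_force: [1.0, 0.3, -0.3]
opening: 0.0501
```

```bash
python3 -m creep '[[[0,0,-6,0,0,0],[0,0,-1,0,0,0],[0,0,0,0,0,0],[0,0,0,0,0,0],[0,0,0,0,0,0]]]' 1 35;python3 -m creep '[[[0,0,-2,0,0,0],[0,0,0,0,0,0]]]'
```

```text
time: 9.33
tool_pos: [0.5983, 0.2908, 0.2419]
tool_rot: [3.131, -0.005, 1.373]
contact_force: [-0.3, 0.4, 0.7]
opening: 0.03
time: 9.5
tool_pos: [0.5983, 0.2907, 0.2422]
tool_rot: [3.13, -0.005, 1.373]
contact_force: [-0.2, 0.0, -3.9]
opening: 0.0301
```

```bash
python3 -m creep '[[[0,0,10,0,0,0],[0,0,30,0,0,0],[0,0,40,0,0,0],[0,0,40,0,0,0],[0,0,40,0,0,0]]]' 1 50;python3 -m creep '[[[-6,-15,30,0,0,-4],[-12,-30,0,0,0,-7],[-12,-38,0,0,0,-7],[-12,-38,0,0,0,-7],[-12,-38,0,0,0,-7]]]';python3 -m creep '[[[-10,-39,0,0,0,-7],[-10,-39,0,0,0,-7],[-8,-40,0,0,0,-7],[-5,-40,0,0,0,-7],[0,-40,0,0,0,-7]]]'
```

```text
time: 9.92
tool_pos: [0.595, 0.2891, 0.3937]
tool_rot: [-3.128, 0.011, 1.373]
contact_force: [2.0, 0.5, -4.0]
opening: 0.0297
time: 10.33
tool_pos: [0.5388, 0.1324, 0.4366]
tool_rot: [3.14, -0.005, 0.806]
contact_force: [1.4, -0.5, -3.5]
opening: 0.0297
time: 10.75
tool_pos: [0.4992, -0.0715, 0.438]
tool_rot: [3.141, -0.004, 0.18]
contact_force: [1.9, -0.1, -4.1]
opening: 0.0299
```

```bash
python3 -m creep '[[[0,-40,0,0,0,-5],[2,-40,0,0,0,-5],[2,-40,0,0,0,-4],[2,-40,0,0,0,0],[2,-40,0,0,0,0]]]';python3 -m creep '[[[0,-38,0,0,0,0],[0,-8,-20,0,0,0],[0,0,-30,0,0,0],[0,0,-30,0,0,0],[0,0,-10,0,0,0]]]';python3 -m creep '[[[0,0,0,0,0,0]]]'
python3 - <<'E'
from h import *
s=viewer.read_camera("side");t=viewer.read_camera("top"); cv2.imwrite("pics/c8.png",np.hstack([crop(s,180,80,140,150,3),crop(t,300,110,120,150,3)]))
o=robot.observe();print(o["tool_pos"],o["tool_rot"],o["contact_force"])
E
```

```text
time: 11.17
tool_pos: [0.5031, -0.2802, 0.4394]
tool_rot: [3.141, -0.003, -0.084]
contact_force: [0.9, -0.2, -3.6]
opening: 0.0298
time: 11.58
tool_pos: [0.5, -0.3398, 0.3485]
tool_rot: [3.133, -0.008, -0.096]
contact_force: [-0.4, -0.2, -5.0]
opening: 0.0297
time: 11.67
tool_pos: [0.4993, -0.3399, 0.3455]
tool_rot: [3.136, -0.003, -0.097]
contact_force: [-0.9, 0.3, -3.2]
opening: 0.0297
[ 0.49980302 -0.33975305  0.34779653] [ 3.13441937 -0.00559391 -0.09650367] [ 0.95844541  0.15293463 -3.85236666]
```

View pics/c8.png

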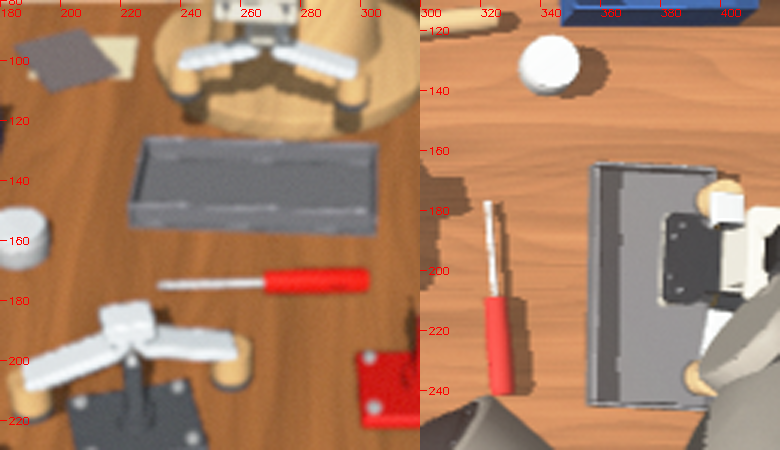

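The arm is level above the tray, with feet at side (240.5,113.5) and (295,116.5), but it went about 25 mm too far along −y. The other arm hangs level. I'll correct and recheck.

```bash
python3 -c "
from h import *
a,b=plane('side',240.5,113.5,.106),plane('side',295,116.5,.106);print((a+b)/2,np.linalg.norm(a-b))"; python3 -m creep '[[[4,13,-10,0,0,1.8],[3,12,-20,0,0,0],[0,0,-20,0,0,0],[0,0,-15,0,0,0],[0,0,0,0,0,0]]]'
```

```text
[ 0.50346398 -0.32291271  0.106     ] 0.1636035073097416
time: 12.18
tool_pos: [0.5094, -0.3142, 0.2907]
tool_rot: [3.124, -0.02, -0.062]
contact_force: [-0.3, 1.0, -3.9]
opening: 0.0298
```

```bash
python3 -m creep '[[[-3,0,-15,1,1.1,0],[0,0,-12,0,0,0],[0,0,-8,0,0,0],[0,0,-3,0,0,0],[0,0,0,0,0,0]]]';  python3 -m creep '[[[0,0,-2,0,0,0],[0,0,-1,0,0,0]]]'
```

```text
time: 12.6
tool_pos: [0.5078, -0.315, 0.2566]
tool_rot: [3.137, -0.005, -0.061]
contact_force: [0.2, 0.3, -4.0]
opening: 0.0301
time: 12.77
tool_pos: [0.5081, -0.3155, 0.2546]
tool_rot: [3.136, -0.006, -0.061]
contact_force: [0.5, 0.1, -3.9]
opening: 0.0297
```

```bash
python3 -m creep '[[[0,0,-4,0,0,0],[0,0,-2,0,0,0]]]';  python3 -m creep '[[[0,0,-3,0,0,0],[0,0,0,0,0,0]]]';python3 -m creep '[[[0,0,-2,0,0,0],[0,0,-1,0,0,0]]]'
```

```text
time: 12.93
tool_pos: [0.5083, -0.3158, 0.2494]
tool_rot: [3.135, -0.008, -0.061]
contact_force: [1.1, 0.2, -3.2]
opening: 0.0297
time: 13.1
tool_pos: [0.5085, -0.3159, 0.2469]
tool_rot: [3.134, -0.009, -0.061]
contact_force: [1.1, 0.5, -3.5]
opening: 0.0296
time: 13.27
tool_pos: [0.5085, -0.3158, 0.2467]
tool_rot: [3.133, -0.01, -0.061]
contact_force: [-2.8, 1.6, 1.7]
opening: 0.03
```

Touched down. I'll release, back off and look.

```bash
python3 -m creep '[[[0,0,-1,0,0,0],[0,0,0,0,0,0]]]' 0.2; python3 -m creep '[[[0,0,0,0,0,0],[0,0,0,0,0,0],[0,0,0,0,0,0],[0,0,0,0,0,0],[0,0,0,0,0,0]]]' -0.6;python3 -m creep '[[[0,0,10,0,0,0],[0,0,20,0,0,0],[0,0,35,0,0,0],[0,0,35,0,0,0],[0,0,35,0,0,0]]]';python3 -m creep '[[[-15,-10,30,0,0,0],[-25,-10,30,0,0,0],[-25,-10,0,0,0,0],[-25,-10,0,0,0,0],[-15,0,0,0,0,0]]]';python3 -m creep '[[[0,0,0,0,0,0],[0,0,0,0,0,0]]]'
python3 - <<'E'
from h import *
s=viewer.read_camera("side");t=viewer.read_camera("top"); cv2.imwrite("pics/c9.png",np.hstack([crop(s,130,100,180,190,2),crop(t,210,90,210,190,2)]))
o=robot.observe();print(o["tool_pos"],o["contact_force"])
E
```

```text
time: 13.43
tool_pos: [0.5087, -0.3159, 0.2467]
tool_rot: [3.132, -0.012, -0.061]
contact_force: [0.7, -0.1, -0.5]
opening: 0.0358
time: 13.85
tool_pos: [0.5093, -0.3165, 0.2469]
tool_rot: [3.13, -0.014, -0.061]
contact_force: [0.8, -0.0, -0.3]
opening: 0.0655
time: 14.27
tool_pos: [0.5071, -0.3149, 0.3796]
tool_rot: [3.141, 0.001, -0.061]
contact_force: [-0.3, 0.2, -1.3]
opening: 0.0734
time: 14.68
tool_pos: [0.4006, -0.354, 0.457]
tool_rot: [3.126, -0.016, -0.055]
contact_force: [1.1, 0.0, -0.0]
opening: 0.0735
time: 14.85
tool_pos: [0.3977, -0.3542, 0.4598]
tool_rot: [3.123, -0.018, -0.058]
contact_force: [1.0, 0.3, 0.7]
opening: 0.0732
[ 0.39852715 -0.35402986  0.45926031] [ 0.25659715 -0.36098681 -0.08373013]
```

View pics/c9.png

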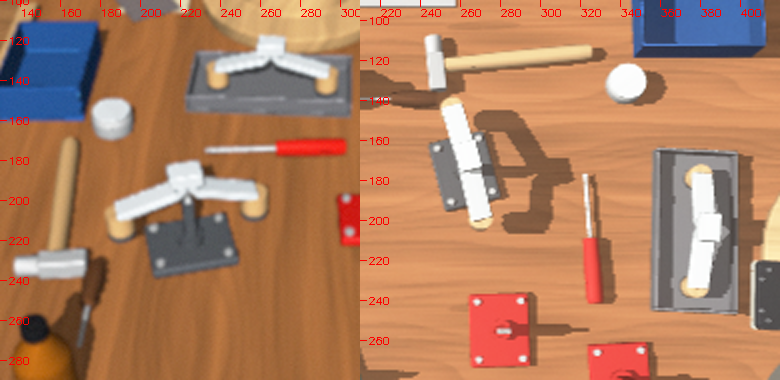

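The final view shows one arm hanging level, with feet bottoms at side (190.5,221) and (257.5,209); the model for zero tilt gives (190.4,221.4) and (257,210.6). The other arm stands upright inside the tray at top (380,205), and the bystanders are where they were. I'll hand in.

```bash
python3 -c "
from cell import robot
print(robot.hand_in())"
```

```text
the job is handed in; nothing more can be done
None
```

The true rocker arm is hanging level on the knife edge, and the lopsided one is standing upright in the grey reject tray. I handed the job in at about 15 s on the robot's clock; hand-in gives no verdict.

- **Which is which:** I hung the arm nearer the robot on the stand and let go. It settled level, far from the 0.25 rad of a lopsided arm. I did not hang the second arm; I took it as lopsided because exactly one of the two is.
- **Hanging arm:** in the last side view its feet were within about 2 pixels of where a level arm's would be. That puts its tilt at no more than about 0.05 rad. It looked the same in the pictures taken over the last few seconds.
- **Arm in the tray:** it stands on both feet within the tray walls. I judged that by eye from the pictures and did not measure its tilt.
- **Other items:** the hammer, screwdriver, tin and awl look unmoved in the last picture, as does the part of the bottle it shows. The pliers were not in that crop, and nothing went near them. The gripper was clear, and the force readings showed no contact beyond the light set-downs.

No check failed. One pair disagreed by about 6 mm: where along the near arm I had gripped it. A closer picture of the notch over the knife edge settled that before I lowered it.

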